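# Clip the pink battery pack into the synthesiser

### The arm

A 7-joint arm with a two-finger parallel gripper is mounted at the origin on the work surface. World frame = base frame: x ahead of the robot, y to its left, z up, the work surface at z = 0. Lengths are in m, angles in degrees, forces in N, time in s.
With the tool pointing down it reaches from about 0.425 to 0.95 m from the base axis. Payload 16.7 kg.
Tool frame: the origin (TCP) lies midway between the tips of the shut fingers; the grasp point (between the pads) lies 19 mm behind it (manip.pinch_z is the distance from the TCP to the grasp point, in m); z points along the fingers, y is the line along which they close (so a half turn about z gives the same grasp; the last joint's range is limited). The gripper opens to 94 mm and grips with 3 to 60 N. Pads are 16 mm wide; open, the fingers measure 119 mm over their backs; the gripper's body (75 mm by 177 mm) begins 78 mm behind the grasp point.
Start: joints at [54.517, 24.414, 4.234, 92.017, -1.954, 63.644, -3.845], TCP at [0.306, -0.602, 0.17] pointing down, gripper open.
Joint ranges: [-163.25, 163.25], [-28.42, 122.38], [-70.27, 78.77], [12.13, 141.07], [-58.53, 238.53], [9.26, 117.41], [-156.51, 156.51]. Speed limits (degrees/s): [108.29, 108.29, 136.94, 136.94, 172.46, 172.46, 172.46].

### API

Orientations are given as [roll, pitch, yaw] about the fixed x, y, z axes, in that order (R = Rz(yaw) Ry(pitch) Rx(roll)).
In Python, from workcell import manip, claw, kin, telemetry, cams, finish_job gives the robot as it stands. Calls block until the motion is done:
- manip.goto(position, orientation): joint-space move of the TCP to a pose.
- manip.servo_line(position, orientation=None, max_speed=0.15): straight line of the TCP; orientation=None keeps the orientation; max_speed is the mean speed in m/s.
- manip.move_j(angles): joint-space move.
- claw.grip(opening, grasp_force=None): finger opening in m; grasp_force is the grip in N (None keeps the last); returns when the fingers have stopped.
- manip.dwell(seconds).
- kin.solve_ik(position, orientation): joint angles nearest the present ones, or None.
- telemetry.sense(): the state.
- cams.snapshot(name): name is "side" or "top"; returns the picture (480x640x3 uint8, red, green, blue); there is no depth.
- cams.camera_params(name): a dict with "vertical_fov" (degrees; the focal length in pixels is half the picture's height over the tangent of half this angle, whatever the lens; pixels are square), "cx", "cy" (the principal point, pixels), "extrinsics" (4x4, takes a point from world to camera coordinates). Camera axes: x right, y up, looking along -z (the intrinsics and any distortion apply to the point x, -y, -z); pixel columns grow to the right and rows downward; lengths in m; the calibration is good to about 2 mm. A picture is of the moment at which its call begins. camera_params takes no time and is no camera call.
A pose or a line that the arm cannot do raises manip.IKError and nothing moves.
- finish_job(): hands the job in; it is judged then, once.
The state is a dict: "time_s": time; "q": joint angles; "qd": joint speeds; "tau": joint torques, N m; "tool_pos": TCP position; "orientation": TCP orientation; "ft_force": force on the tool from outside, world axes, zero at the start; "wrist_torque": the same for the moment, N m; "finger_gap": finger opening in m; "grasp_force": force on a finger pad.
Only numpy, scipy, OpenCV 4.12 (cv2) and the standard library are available. Lean on these libraries where they do the work, as an engineer would, in place of code of your own. Each camera call takes 0.05 s, during which the arm holds its last target. There are 200 camera calls.

### The job

Put the pink battery pack into the power bay of the desktop synthesiser: squeeze its two sprung tabs together so that the steel pins draw in, lower it between the bay's two aluminium cheeks until it sits on the bay floor, and let go so that the pins spring out into the windows of the cheeks. Leave the yellow pack where it stands.

Things in the scene. Friction and masses are not known exactly. Their poses are not given: they have to be found in the camera images.
- pink_pack: Pink upright pack, 0.2 kg. Origin: centre of underside; z up; y: line of squeeze and pins; same turned half round. Foot 60 (x) x 81 x 8 mm; middle block 55 mm tall. At +y and -y a sprung tab 30 mm wide (x), 5 thick, 20 to 90 mm above the underside. Pinch the tabs' outer faces from above, closing along y, about 70 mm up; fingertips stay over 40 mm up to clear the bay. Lifts by squeezed tabs.
- pink_pack_pins (a joint): Inward travel (m) of each of the pink pack's two geared tabs with its pin: 0 = out, 0.017 = fully squeezed, on solid stops. Springs back by itself; 4 N to start, 8 N at full travel. Over the tabs' outer faces: 66 mm out, 32 mm squeezed. Steel pins, 10 mm thick, axis 18 mm above the underside, point outward along y: 116 mm over their ends out, 82 mm squeezed.
- bay (a point): Centre of the bay floor (12 mm above the table) at the back of the fixed black synthesiser; z up, y from cheek to cheek. Two aluminium cheeks, 14 mm thick, 58 long (x), inner faces 97 mm apart, tops 36 mm above the floor; in each a window 28 mm wide (x), 4 to 26 mm above the floor, centred. Black panel 36 mm high from 52 mm off at -x, 16 mm knobs on it. Pack's y goes along y, either way round.
- yellow_pack: Yellow pack, in all else the same as the pink one: the wrong one, to be left standing. Origin at the centre of its underside.

How it is judged:
By the outcome, as a careful person would: the job done as asked, in the order asked, and still so for the second after the job is handed in, with the robot touching nothing.
It also fails if it takes over 38 s, if anything falls off the work surface, if the arm or the gripper's body presses on something with over 40 N, if the wrist force passes 120 N, or if a joint passes its speed limit or range.

## Working session

There is one attempt and no reset: what is moved stays moved. The work goes in short steps, each a Python script; the robot and the scene stay as the last script left them, time stands still between calls to the robot, and variables do not carry over. Pictures are saved under pics/ and viewed, at most 12 in all, crops included, and the job is handed in when it is done.

```bash
ls; mkdir -p pics; python3 - <<'E'
from workcell import *
import cv2
for n in("side","top"):
    p=cams.camera_params(n);print(n,p)
    cv2.imwrite(f"pics/{n}0.png",cams.snapshot(n)[:,:,::-1])
s=telemetry.sense();print(s['time_s'],s['tool_pos'],s['orientation'],s['finger_gap'],manip.pinch_z)
E
```

```text
pics
side {'vertical_fov': 50.67422888074367, 'cx': 324.27691108282846, 'cy': 244.4635129809805, 'extrinsics': array([[ 0.94942936, -0.31369533, -0.01338403, -0.51348604],
       [ 0.22830995,  0.66048401,  0.71528696, -0.14291352],
       [-0.21554224, -0.68217015,  0.69870267, -0.72584734],
       [ 0.        ,  0.        ,  0.        ,  1.        ]])}
top {'vertical_fov': 54.05677700637277, 'cx': 323.16270524980877, 'cy': 244.81273333044177, 'extrinsics': array([[ 0.06575804, -0.9978283 , -0.00381727, -0.03211804],
       [ 0.97323576,  0.06329221,  0.22092138, -0.55171297],
       [-0.2202    , -0.01824246,  0.97528415, -0.55532463],
       [ 0.        ,  0.        ,  0.        ,  1.        ]])}
0.1 [ 0.3053837  -0.6015039   0.16935637] [-1.79936143e+02  3.32145694e-03  2.69164658e+01] 0.09412079203212462 0.0188
```

View pics/side0.png

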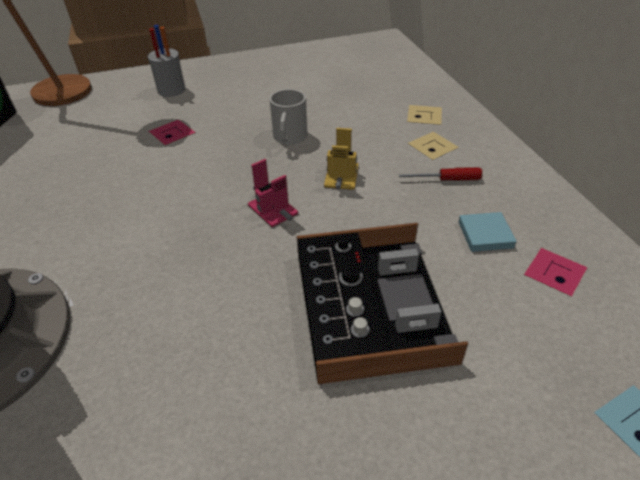

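View pics/top0.png

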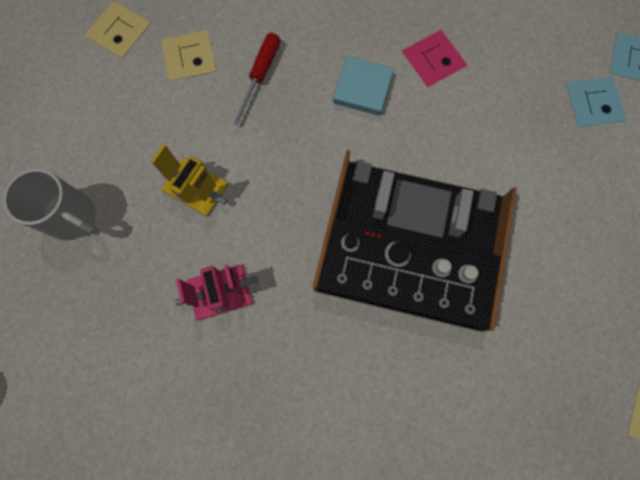

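Side: pink pack at (272,195), yellow at (342,160), bay between cheeks at (398,262) and (417,318). Top: pink at (215,290), yellow at (193,180), bay floor around (420,208). I'll enlarge these areas.

```bash
cat > h.py <<'E'
import numpy as np, cv2
from workcell import *
def ray(n,uv):
    p=cams.camera_params(n);f=240/np.tan(np.radians(p['vertical_fov']/2));E=p['extrinsics']
    d=np.array([(uv[0]-p['cx'])/f,-(uv[1]-p['cy'])/f,-1.])
    R=E[:3,:3];return -R.T@E[:3,3],R.T@d
def onz(n,uv,z):
    c,d=ray(n,uv);return c+d*(z-c[2])/d[2]
def proj(n,X):
    p=cams.camera_params(n);f=240/np.tan(np.radians(p['vertical_fov']/2));E=p['extrinsics']
    c=E[:3,:3]@np.asarray(X,float)+E[:3,3];return np.array([p['cx']-f*c[0]/c[2],p['cy']+f*c[1]/c[2]])
def tri(u1,u2):
    c1,d1=ray("top",u1);c2,d2=ray("side",u2)
    s,t=np.linalg.lstsq(np.c_[d1,-d2],c2-c1,rcond=None)[0]
    a,b=c1+s*d1,c2+t*d2;return (a+b)/2,np.linalg.norm(a-b)
E
python3 - <<'E'
import cv2,numpy as np
t=cv2.imread('pics/top0.png');s=cv2.imread('pics/side0.png')
def crop(im,x,y,w,h,k):return cv2.resize(im[y:y+h,x:x+w],None,fx=k,fy=k,interpolation=cv2.INTER_CUBIC)
cv2.imwrite('pics/c1.png',cv2.convertScaleAbs(np.vstack([np.hstack([crop(t,165,250,100,75,4),crop(s,235,150,100,75,4)]),np.hstack([crop(t,345,150,160,120,2.5),crop(s,360,235,100,75,4)])]),alpha=1.6))
from h import *
print([ray(n,(320,240))[0] for n in("top","side")])
E
```

```text
[array([ 0.41677633, -0.00725964,  0.6633619 ]), array([ 0.36369653, -0.56183747,  0.60250314])]
```

View pics/c1.png

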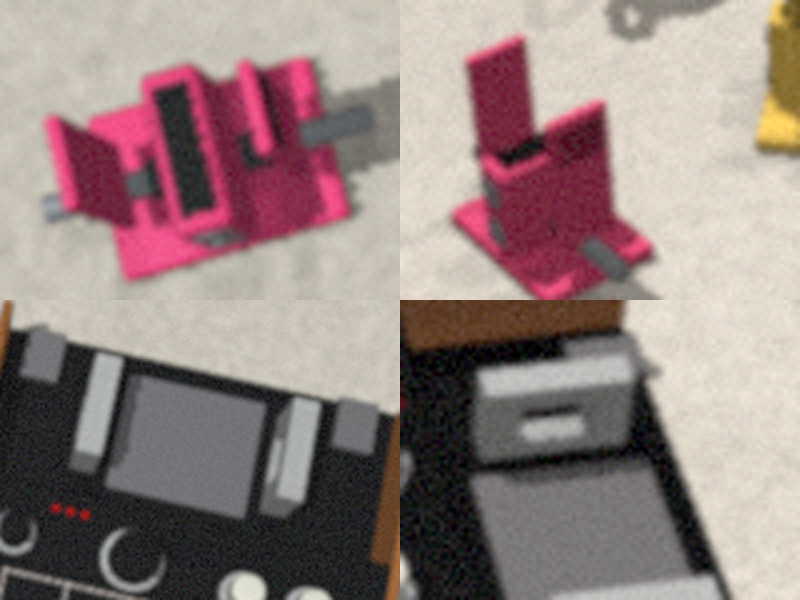

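Crop: the pink pins end at about (45,208) and (370,120) in the top crop, and the foot and both cheek tops (top face corners) show clearly. Measuring from these, and checking against the known sizes.

```bash
python3 - <<'E'
from h import *
np.set_printoptions(precision=4,suppress=True)
P=lambda x,y:(165+x/4,250+y/4); B=lambda x,y:(345+x/2.5,150+(y-300)/2.5)
S=lambda x,y:(235+(x-400)/4,150+y/4)
a,b=onz("top",P(45,206),.018),onz("top",P(370,120),.018)
print("pins",a,b,(a+b)/2,np.linalg.norm(a-b),np.degrees(np.arctan2(*(a-b)[[1,0]])))
f=[onz("top",P(*p),.008) for p in((90,115),(313,58),(350,212),(126,270))]
print("foot",np.mean(f,0),[np.linalg.norm(f[i]-f[i-1]) for i in range(4)],[np.degrees(np.arctan2(*(f[i]-f[i-1])[[1,0]])) for i in range(4)])
# tab tops: two views
for z in(.09,):
  l=[onz("top",P(*p),z) for p in((48,118),(66,208))];r=[onz("top",P(*p),z) for p in((243,62),(268,152))]
  print("tabs",l,r,np.mean(l+r,0))
print("tab side",[onz("side",S(*p),.09) for p in((468,58),(523,38),(547,135),(605,102))])
L=[onz("top",B(*p),.048) for p in((98,352),(124,357),(95,456),(70,450))]
R=[onz("top",B(*p),.048) for p in((292,396),(322,402),(302,505),(277,498))]
print("cheeks",np.mean(L,0),np.mean(R,0),np.mean(L+R,0),np.linalg.norm(np.mean(L,0)-np.mean(R,0)),np.degrees(np.arctan2(*(np.mean(L,0)-np.mean(R,0))[[1,0]])))
print("edges",[np.linalg.norm(X[i]-X[i-1]) for X in(L,R) for i in range(4)])
F=[onz("top",B(*p),.012) for p in((138,375),(268,403),(245,518),(105,487))]
print("floor",np.mean(F,0),[np.linalg.norm(F[i]-F[i-1]) for i in range(4)],np.degrees(np.arctan2(*(F[3]-F[2])[[1,0]])))
SB=lambda x,y:(360+(x-400)/4,235+(y-300)/4)
print("side far cheek top",[onz("side",SB(*p),.048) for p in((477,372),(632,356),(633,380),(476,396))])
E
```

```text
pins [0.4699 0.2005 0.018 ] [0.5068 0.0922 0.018 ] [0.4883 0.1464 0.018 ] 0.11443179887969093 108.78895505796558
foot [0.4897 0.1447 0.008 ] [np.float64(0.05630378263217262), np.float64(0.08033487293671134), np.float64(0.05638175679863187), np.float64(0.07929396737048189)] [np.float64(20.164634909365496), np.float64(-71.58555398410036), np.float64(-160.89588498236947), np.float64(108.34207590014726)]
tabs [array([0.4909, 0.1801, 0.09  ]), array([0.4638, 0.1709, 0.09  ])] [array([0.5122, 0.1221, 0.09  ]), array([0.4849, 0.1113, 0.09  ])] [0.4879 0.1461 0.09  ]
tab side [array([0.4657, 0.1676, 0.09  ]), array([0.4917, 0.1743, 0.09  ]), array([0.4848, 0.1033, 0.09  ]), array([0.5134, 0.1173, 0.09  ])]
cheeks [ 0.6364 -0.074   0.048 ] [ 0.6169 -0.1845  0.048 ] [ 0.6267 -0.1292  0.048 ] 0.11221988841901924 79.95583911197396
edges [np.float64(0.05925961761446035), np.float64(0.014653319725393838), np.float64(0.05992671519702154), np.float64(0.013958578197276075), np.float64(0.059229395776172804), np.float64(0.016629633193153703), np.float64(0.06030995117668576), np.float64(0.013788132929084056)]
floor [ 0.6273 -0.1319  0.012 ] [np.float64(0.07117848271337508), np.float64(0.0770035420796931), np.float64(0.07102038374327908), np.float64(0.08122408771975691)] 80.70923615857407
side far cheek top [array([ 0.6087, -0.0659,  0.048 ]), array([ 0.6686, -0.0773,  0.048 ]), array([ 0.6632, -0.0892,  0.048 ]), array([ 0.6034, -0.0776,  0.048 ])]
```

Sizes check: pins 114 mm against 116, cheek centres 112 against 111. Pack at (0.488,0.145) with yaw 18.7°; bay at (0.627,-0.131) with yaw -10°. The two views agree to about 4 mm, well within the clearances, so I'll approach.

```bash
python3 - <<'E'
from h import *
np.set_printoptions(precision=3,suppress=True)
for p,y in(((.488,.145,.19),18.7),((.488,.145,.051),18.7),((.627,-.131,.2),-10),((.627,-.131,.063),-10)): print(kin.solve_ik(list(p),[180,0,y]))
claw.grip(.094,30)
manip.goto([.488,.1445,.19],[180,0,18.7])
manip.servo_line([.488,.1445,.1],max_speed=.12)
s=telemetry.sense();print(s['time_s'],s['tool_pos'],s['q'])
cv2.imwrite("pics/a.png",cv2.convertScaleAbs(np.hstack([cv2.resize(cams.snapshot(n)[y:y+150,x:x+100],None,fx=4,fy=4) for n,x,y in(("top",165,210),("side",225,120))])[:,:,::-1],alpha=1.5))
E
```

```text
[  10.667   10.994  -38.517  109.768    7.744   61.808 -102.31 ]
[   5.237   20.954  -34.367  117.61    16.292   46.022 -110.099]
[  9.238  19.952  -4.14   94.444   1.549  65.659 -95.292]
[  7.524  27.424  -1.952 101.763   1.159  50.832 -94.941]
3.925 [0.488 0.145 0.101] [   8.21    17.166  -37.163  115.218   13.148   51.649 -107.245]
```

View pics/a.png

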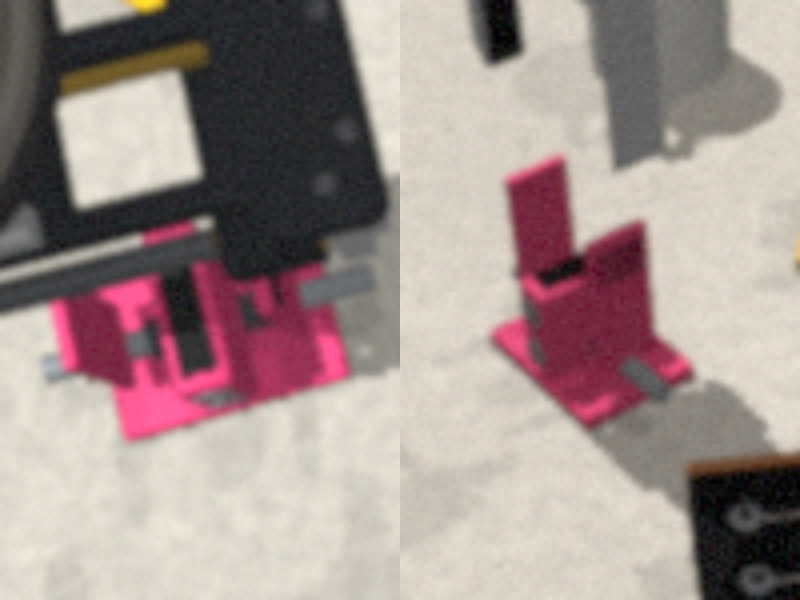

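```bash
python3 - <<'E'
from h import *
np.set_printoptions(precision=4,suppress=True)
s=telemetry.sense();T=s['tool_pos'];print(T,s['orientation'])
y=np.radians(s['orientation'][2]);u=np.array([-np.sin(y),np.cos(y),0]);x=np.array([np.cos(y),np.sin(y),0])
# near finger tip bottom corners, far finger bottom in side picture
N=[(225+(a-400)/4,120+b/4) for a,b in((614,168),(662,155),(490,62),(522,50))]
print("measured",N,[onz("side",n,.1) for n in N])
for k in(-.0595,-.047,.047,.0595):print(k,[proj("side",T+u*k+x*d) for d in(-.008,.008)],T+u*k)
E
```

```text
[0.4885 0.1447 0.1008] [179.9876  -0.0731  18.6972]
measured [(278.5, 162.0), (290.5, 158.75), (247.5, 135.5), (255.5, 132.5)] [array([0.5081, 0.1455, 0.1   ]), array([0.53  , 0.1479, 0.1   ]), array([0.4755, 0.245 , 0.1   ]), array([0.4916, 0.25  , 0.1   ])]
-0.0595 [array([282.9596, 182.8064]), array([291.1162, 179.1203])] [0.5076 0.0883 0.1008]
-0.047 [array([278.7216, 179.1203]), array([286.8421, 175.4959])] [0.5036 0.1001 0.1008]
0.047 [array([249.0693, 153.33  ]), array([256.9202, 150.1225])] [0.4735 0.1892 0.1008]
0.0595 [array([245.3983, 150.1372]), array([253.2138, 146.9796])] [0.4695 0.201  0.1008]
```

The side picture shows the open fingertips at rows 159-162. A tip at z=0.1 would project to rows 176-180, so the open tips sit higher than the TCP (an arcing linkage is likely). I'll raise the arm and measure tip height against opening.

```bash
python3 - <<'E'
from h import *
np.set_printoptions(precision=4,suppress=True)
manip.servo_line([.488,.1445,.16],max_speed=.15)
ims=[]
T=telemetry.sense()['tool_pos'];print(T)
for g in(.094,.066,.034):
    claw.grip(g);print(telemetry.sense()['finger_gap'])
    for n,x,y in(("side",215,60),):
        im=cams.snapshot(n).copy()
        ims.append(cv2.resize(im[y:y+150,x:x+100],None,fx=2.6,fy=2.6,interpolation=cv2.INTER_CUBIC))
t=cv2.resize(cams.snapshot("top")[140:340,100:300],(390,390))
cv2.imwrite("pics/b.png",cv2.convertScaleAbs(np.hstack(ims)[:,:,::-1],alpha=1.5))
print(proj("side",T),telemetry.sense()['time_s'])
E
```

```text
[0.488  0.1442 0.1597]
0.09403655762616966
0.06590282102605682
0.0342733005330439
[263.7978 134.1558] 6.2917
```

View pics/b.png

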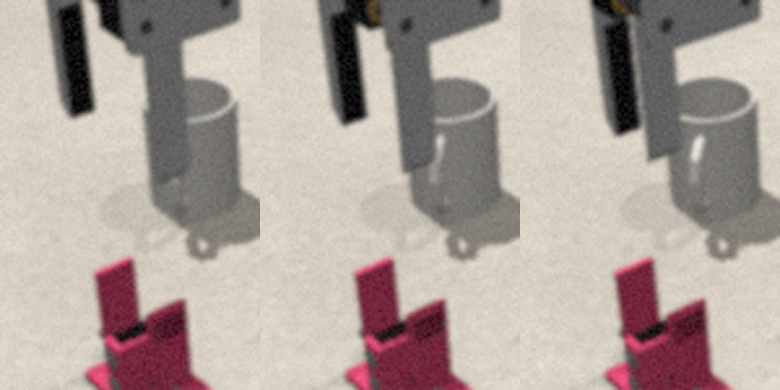

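The tip midpoint is at about (261,116) in the side view whatever the opening, against the predicted (264,134). So this is a constant offset, not an arc. I'll check both views with the predicted points drawn on.

```bash
python3 - <<'E'
from h import *
s=telemetry.sense();T=s['tool_pos'];y=np.radians(s['orientation'][2]);u=np.array([-np.sin(y),np.cos(y),0]);x=np.array([np.cos(y),np.sin(y),0]);z=np.array([0,0,1])
out=[]
for n,X,Y in(("top",80,90),("side",170,0)):
    im=cv2.convertScaleAbs(cams.snapshot(n),alpha=1.5);cv2.imwrite(f"pics/raw_{n}.png",im[:,:,::-1]);k=2
    im=cv2.resize(im[Y:Y+290,X:X+199],None,fx=k,fy=k,interpolation=cv2.INTER_CUBIC)
    pts=[T+u*a*.0171 for a in(-1,1)]+[T+z*.097+a*x*.0375+b*u*.0885 for a in(-1,1) for b in(-1,1)]
    for i,p in enumerate(pts):
        q=(proj(n,p)-[X,Y])*k;cv2.circle(im,tuple(int(v) for v in q),4,(0,255,0) if i<2 else (0,0,255),1)
    out.append(im)
cv2.imwrite("pics/d.png",np.hstack(out)[:,:,::-1])
E
```

```text
(no output)
```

View pics/d.png

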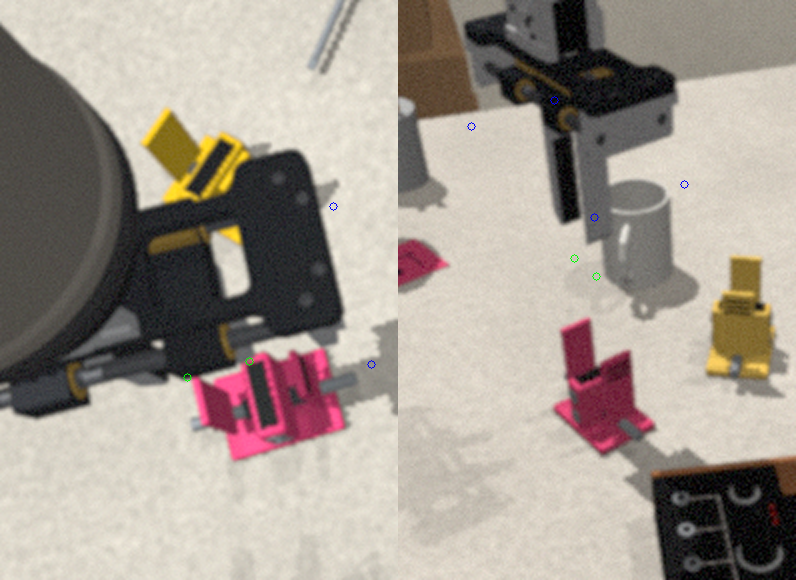

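```bash
python3 - <<'E'
from h import *
np.set_printoptions(precision=4,suppress=True)
s=telemetry.sense();T=s['tool_pos'];y=np.radians(s['orientation'][2]);u=np.array([-np.sin(y),np.cos(y),0]);x=np.array([np.cos(y),np.sin(y),0])
for a,b in(((250,250),(260,52.5)),((231.5,166),(307,36.5))):
    X,e=tri(a,b);print(X,e,"rel tool x,y,z",(X-T)@x,(X-T)@u,X[2]-T[2])
# tips, assuming only z or horizontal moved
for z in(.16,.18,.2,.22):print(z,onz("side",(261.2,115.8),z)-[*T[:2],0])
E
```

```text
[0.481  0.0511 0.3342] 0.005647244036096292 rel tool x,y,z -0.036537333350263844 -0.08620969236183555 0.17418662664691292
[0.5455 0.0705 0.337 ] 0.0003940959131423148 rel tool x,y,z 0.03073644297846448 -0.08856719795585054 0.17701189758888758
0.16 [0.0091 0.0567 0.16  ]
0.18 [0.003  0.0222 0.18  ]
0.2 [-0.003  -0.0123  0.2   ]
0.22 [-0.009  -0.0468  0.22  ]
```

Triangulated body corners confirm the horizontal pose (x ±0.034, y -0.087 in the tool frame). So the real fingertips sit about 33 mm above the reported TCP. I'll descend to TCP z=0.04, which is safe on either reading, and look.

```bash
python3 - <<'E'
from h import *
claw.grip(.094)
manip.servo_line([.488,.1445,.04],max_speed=.12)
s=telemetry.sense();print(s['time_s'],s['tool_pos'],s['ft_force'])
im=cv2.convertScaleAbs(cams.snapshot("side"),alpha=1.5)
c=cv2.resize(im[110:240,215:345],None,fx=4.4,fy=4.4,interpolation=cv2.INTER_CUBIC)
cv2.imwrite("pics/e.png",c[:,:,::-1])
E
```

```text
8.5667 [0.48843793 0.14468598 0.04060368] [-0.44131531 -0.21104695  0.23324473]
```

View pics/e.png

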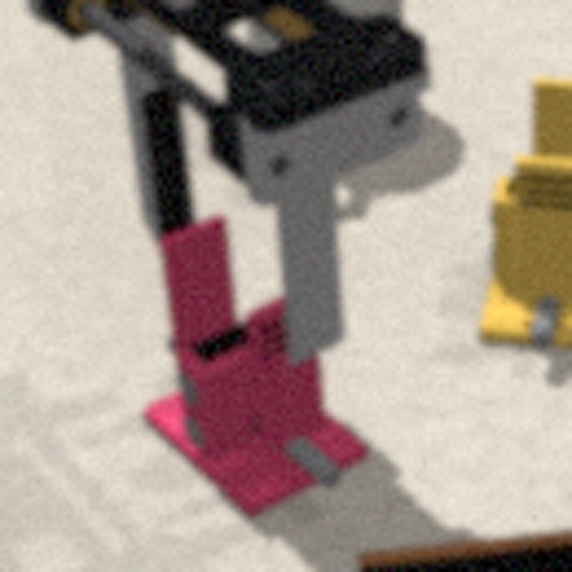

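The tip of the near finger is at about (287,190) in the full picture, only about 1 cm below the tab top. The offset is confirmed. I'll compute it from the finger's outer edge and finish the descent accordingly.

```bash
python3 - <<'E'
from h import *
np.set_printoptions(precision=4,suppress=True)
s=telemetry.sense();T=s['tool_pos'];y=np.radians(s['orientation'][2]);u=np.array([-np.sin(y),np.cos(y),0])
zs=np.arange(.03,.12,.001);e=[]
for z in zs:
    p=T-u*.0595;p[2]=z;e.append(abs(proj("side",p)[1]-190.2))
zt=zs[np.argmin(e)];off=zt-T[2];print("tip z",zt,"off",off)
off=np.clip(off,.028,.038)
zg=.052-off
manip.servo_line([.488,.1445,zg],max_speed=.1)
s=telemetry.sense();print(s['time_s'],s['tool_pos'],s['ft_force'])
if np.linalg.norm(s['ft_force'])<5:
    claw.grip(.030,30);s=telemetry.sense();print(s['finger_gap'],s['grasp_force'],s['ft_force'],s['time_s'])
    ims=[cv2.resize(cv2.convertScaleAbs(cams.snapshot(n),alpha=1.5)[y0:y0+130,x0:x0+90],None,fx=4.2,fy=4.2,interpolation=cv2.INTER_CUBIC) for n,x0,y0 in(("side",225,120),("top",170,220))]
    cv2.imwrite("pics/f.png",np.hstack(ims)[:,:,::-1])
E
```

```text
tip z 0.08200000000000005 off 0.04130113076521682
9.025 [0.4877 0.1446 0.0139] [ 0.1334  0.5943 -0.2529]
0.030520680330741786 24.22859787940979 [-2.6219  0.3883 10.8289] 10.0833
```

View pics/f.png

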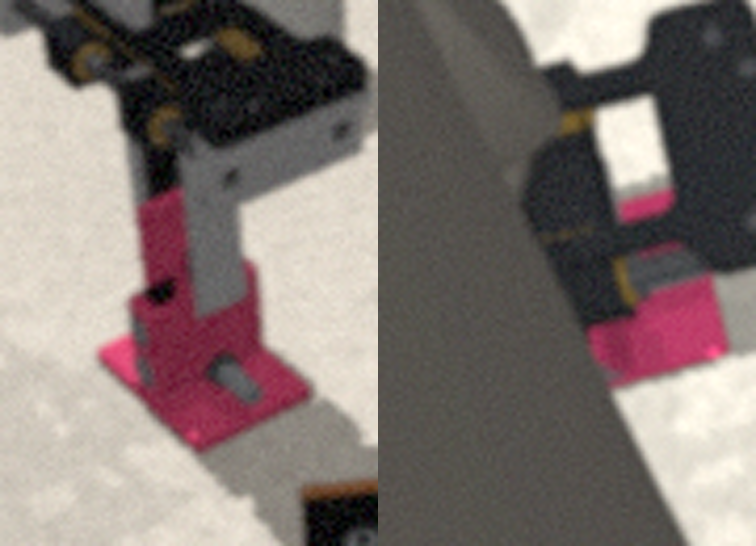

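Gripped: gap 30.5 mm, tabs squeezed, pins mostly drawn in. I'll tighten the grip, lift, and carry the pack above the bay.

```bash
python3 - <<'E'
from h import *
np.set_printoptions(precision=4,suppress=True)
s=telemetry.sense();T=s['tool_pos'];y=np.radians(s['orientation'][2]);u=np.array([-np.sin(y),np.cos(y),0])
zs=np.arange(.02,.1,.001);e=[]
for z in zs:
    p=T-u*.028;p[2]=z;e.append(abs(proj("side",p)[1]-195))
print("tip z",zs[np.argmin(e)])
claw.grip(.02,40);s=telemetry.sense();print(s['finger_gap'],s['grasp_force'],s['ft_force'])
manip.servo_line([.488,.1445,.06],max_speed=.08)
s=telemetry.sense();print(s['finger_gap'],s['ft_force'],s['time_s'])
manip.servo_line([.488,.1445,.15],max_speed=.15)
manip.servo_line([.627,-.1305,.14],[180,0,-10],max_speed=.15)
s=telemetry.sense();print(s['finger_gap'],s['ft_force'],s['tool_pos'],s['time_s'])
ims=[cv2.resize(cv2.convertScaleAbs(cams.snapshot(n),alpha=1.5)[y0:y0+170,x0:x0+130],None,fx=3,fy=3,interpolation=cv2.INTER_CUBIC) for n,x0,y0 in(("side",340,160),("top",360,110))]
cv2.imwrite("pics/g.png",np.hstack(ims)[:,:,::-1])
E
```

```text
tip z 0.05200000000000003
0.029517250035613347 40.00760614871979 [-3.2263 -0.4554 15.7132]
0.028900433093508246 [-0.1957  0.3905 -2.3727] 11.125
0.029376852691658305 [ 0.0454  0.425  -2.8056] [ 0.6269 -0.1298  0.1401] 14.0833
```

View pics/g.png

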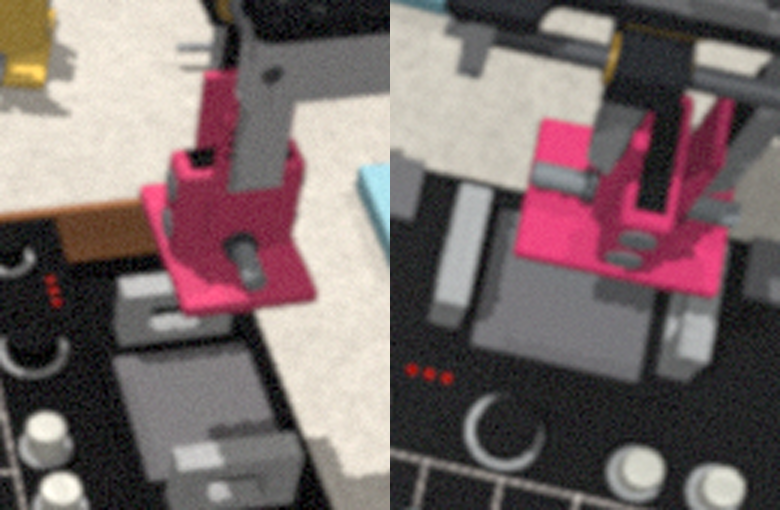

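The pack is held level over the bay. In the top view the pin ends are at (408,169) and (476,182); foot corners (540,120) and (718,295) in the crop. Checking where this puts the pack relative to the bay.

```bash
python3 - <<'E'
from h import *
np.set_printoptions(precision=4,suppress=True)
Q=lambda x,y:(360+(x-390)/3,110+y/3)
a,b=onz("top",Q(535,176),.144),onz("top",Q(738,216),.144)
print("pins",(a+b)/2,np.linalg.norm(a-b),np.degrees(np.arctan2(*(a-b)[[1,0]])))
a,c,b=[onz("top",Q(*p),.134) for p in((540,119),(516,253),(718,296))]
print("foot",(a+b)/2,np.linalg.norm(a-c),np.linalg.norm(c-b),np.degrees(np.arctan2(*(c-b)[[1,0]])))
S=lambda x,y:(340+x/3,160+y/3)
a,c,b=[onz("side",S(*p),.134) for p in((142,187),(185,302),(315,292))]
print("foot side",(a+b)/2,np.linalg.norm(a-c),np.linalg.norm(c-b),np.degrees(np.arctan2(*(a-c)[[1,0]])))
E
```

```text
pins [ 0.6263 -0.1309  0.144 ] 0.07991825577564725 81.73552747580119
foot [ 0.6258 -0.1299  0.134 ] 0.05790369087904057 0.08024880361124138 80.9796000502813
foot side [ 0.6258 -0.1344  0.134 ] 0.07446092831719718 0.056359985128794754 80.79754345194216
```

The pack is within 1-2 mm and 1° of the bay. Lowering with a force check.

```bash
python3 - <<'E'
from h import *
np.set_printoptions(precision=4,suppress=True)
P=lambda z,v:manip.servo_line([.6275,-.1305,z],max_speed=v)
P(.07,.15)
f0=telemetry.sense()['ft_force'][2]
for z in (.055,.045,.036,.032,.030,.028,.0265,.025,.0235,.022,.0205):
    P(z,.06);s=telemetry.sense();print(z,s['tool_pos'][2],s['ft_force'],s['finger_gap'])
    if s['ft_force'][2]-f0>8:break
print(s['time_s'])
ims=[cv2.resize(cv2.convertScaleAbs(cams.snapshot(n),alpha=1.5)[y0:y0+170,x0:x0+130],None,fx=3,fy=3,interpolation=cv2.INTER_CUBIC) for n,x0,y0 in(("side",340,190),("top",360,130))]
cv2.imwrite("pics/h.png",np.hstack(ims)[:,:,::-1])
E
```

```text
0.055 0.05477525162286185 [ 0.7086 -0.0861 -2.8705] 0.02928021185135132
0.045 0.04448377616234722 [-0.8536 -0.04   -3.0028] 0.029431092243495247
0.036 0.03549398832147457 [ 0.106  -0.3253 -1.5322] 0.028926095637135402
0.032 0.0317962529582086 [ 0.896   0.3122 -2.4534] 0.029107890327792773
0.03 0.02992373562193861 [ 0.2883  0.5967 -2.4715] 0.0291104462796386
0.028 0.027865685016754488 [ 1.1965  0.5592 -2.5924] 0.029153299014541372
0.0265 0.026903576397751802 [-2.8431  0.4974  5.0556] 0.0292422436752383
0.025 0.026700407102131903 [-9.1549  0.8518 24.2426] 0.029308925935968223
17.0667
```

View pics/h.png

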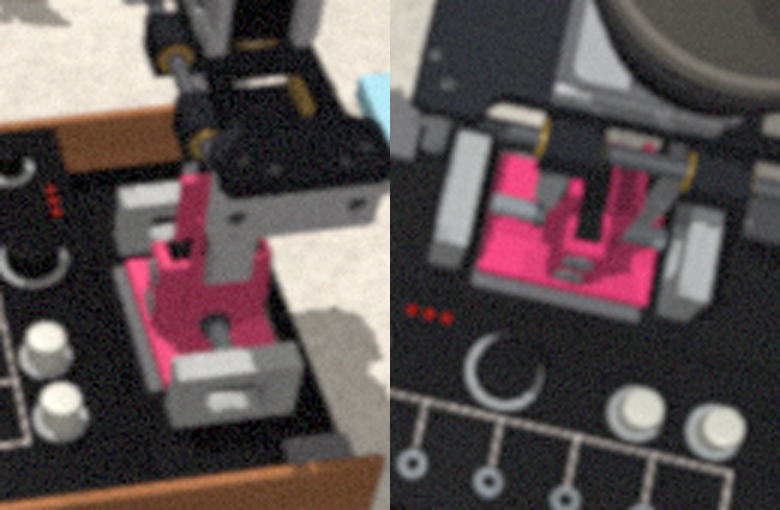

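It sits on the floor at the predicted height (contact at 0.0267 against 0.0259). Releasing and retreating.

```bash
python3 - <<'E'
from h import *
manip.servo_line([.6275,-.1305,.0268],max_speed=.05)
claw.grip(.05);claw.grip(.086);s=telemetry.sense();print(s['finger_gap'],s['ft_force'],s['tool_pos'])
manip.servo_line([.6275,-.1305,.15],max_speed=.12)
manip.goto([.60,-.35,.25],[180,0,-10])
manip.dwell(.3)
s=telemetry.sense();print(s['time_s'],s['ft_force'])
ims=[cv2.resize(cv2.convertScaleAbs(cams.snapshot(n),alpha=1.5)[y0:y0+170,x0:x0+130],None,fx=3,fy=3,interpolation=cv2.INTER_CUBIC) for n,x0,y0 in(("side",340,190),("top",360,130))]
cv2.imwrite("pics/i.png",np.hstack(ims)[:,:,::-1])
E
```

```text
0.08614692802726719 [ 0.16632164 -0.00202349  0.1273374 ] [ 0.62755632 -0.13050551  0.02687107]
21.1083 [-0.08604044  0.02761386  0.70319368]
```

View pics/i.png

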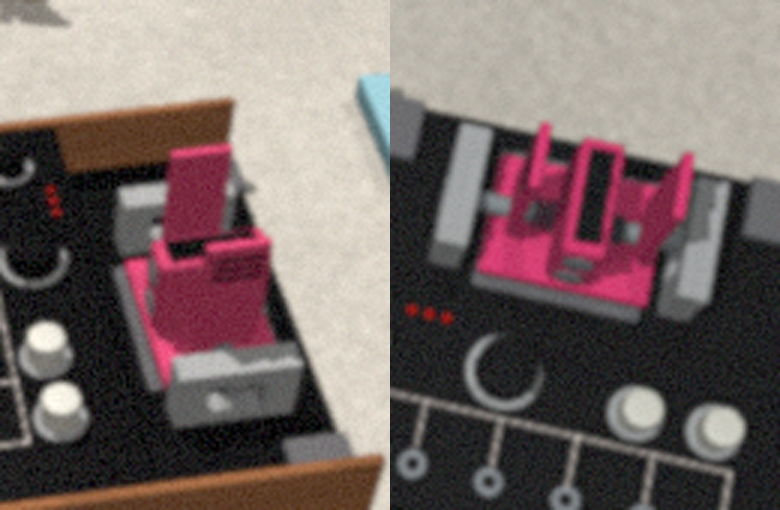

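The pack is upright in the bay, with the tabs sprung apart and a pin end visible in the near window. Checking the spread over the tabs numerically, then handing in.

```bash
python3 - <<'E'
from h import *
Q=lambda x,y:(360+(x-390)/3,130+y/3)
a,b=onz("top",Q(539,125),.102),onz("top",Q(693,154),.102)
w=np.linalg.norm(a-b);print(w)
if w>.060: print(finish_job())
E
```

```text
0.06544934318214682
the job is handed in; nothing more can be done
None
```

The pink pack is seated on the bay floor and released, and I've handed the job in at about 21 s of the 38 s allowed. The tabs measure 65 mm across against 66 mm with the pins fully out, so the pins should be in the cheek windows. I never moved the yellow pack.

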